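# Roll the rolling pin to the line on the pastry board

### The arm

A 6-joint arm with a two-finger parallel gripper is mounted at the origin on a cart in front of the work surface, level with it; the furniture and walls round the work are solid. World frame = base frame: x ahead of the robot, y to its left, z up, the work surface at z = 0. Lengths are in m, angles in rad, forces in N, time in s.
With the tool pointing down it reaches from about 0.4 to 0.825 m from the base axis. Payload 7 kg.
Tool frame: the origin (TCP) lies between the finger pads, 19 mm behind the fingertips; this is the grasp point; z points along the fingers, y is the line along which they close (so a half turn about z gives the same grasp; the last joint's range is limited). The gripper opens to 88 mm and grips with 3 to 60 N. Pads are 19 mm wide; open, the fingers measure 130 mm over their backs; the gripper's body (78 mm by 193 mm) begins 47 mm behind the grasp point.
Start: joints at [1.625, 0.359, 0.012, 0, -1.224, -0.288], TCP at [0.156, 0.657, 0.245] pointing down, gripper open.
Joint ranges: [-3.07, 3.07], [-1.43, 2.12], [-1.02, 1.25], [-3.03, 1.67], [-3.05, -0], [-3.03, 3.03]. Speed limits (rad/s): [2.39, 2.39, 3.01, 3.14, 3.14, 3.14].

### API

Orientations are given as a rotation vector (axis times angle).
In Python, from station import robot gives the robot as it stands.
- The arm moves only by the tool jog_arm, never from a script. Its argument "rows" is a list of rows, each a list of 7 numbers: the turn, a rotation vector about the tool's x, y, z in rad, then the shift along the tool's x, y, z in mm, then the gripper's target within -1 to 1 (shut at 1, half-way at 0, fully open at -1). In form: [[wx, wy, wz, tx, ty, tz, hand], ...]. A call has 1 to 8 rows; each row is the pose to reach, as a shift and turn from the pose commanded when the call began, along the tool's axes at that moment; what a row does not reach only later rows make up. A row lasts 1/10 s, in which the tool goes at most 50 mm and 8.59 degrees, less where a joint would pass 70% of its speed; a pose out of reach is approached as far as the arm can. A call with a gripper value outside its range is refused whole. The fingers move at their own pace and stop on an object; the grip force is fixed at half the most. Time passes only in rows, so rows that repeat a pose let the fingers close. It gives the time, the measured TCP pose, the force, the opening and the grip force at its end, in the units of the state.
- robot.get_obs(): the state, without advancing time (a new reading comes with each control period).
- robot.get_image(name): name is "scene" or "top"; returns (picture, depth): 384x512x3 uint8, blue, green, red; 384x512 float32, m along the optical axis (not along the pixel's ray), 0 where there is no reading.
- robot.camera_info(name): a dict with "camera_matrix" (3x3 intrinsics, pixels), "R" (3x3) and "t" (3): a world point X has camera coordinates R X + t. Camera axes: x right, y down, z forward; pixel columns grow to the right and rows downward; lengths in m; the calibration is good to about 2 mm. A picture is of the moment at which its call begins. camera_info takes no time and is no camera call.
- robot.hand_in(): hands the job in; it is judged then, once.
The state is a dict: "time": time; "qpos": joint angles; "joint_vel": joint speeds; "joint_efforts": joint torques, N m; "ee_pos": TCP position; "eef_rot": TCP orientation; "force": force on the tool from outside, world axes, zero at the start; "ft_torque": the same for the moment, N m; "grip_width": finger opening in m; "grasp_force": force on a finger pad.
Only numpy, scipy, OpenCV 4.12 (cv2) and the standard library are available. Lean on these libraries where they do the work, as an engineer would, in place of code of your own. Each camera call takes 0.05 s, during which the arm holds its last target. There are 200 camera calls.

### The job

The rolling pin lies across the pastry board, to one side of the dark line inlaid across the board's middle. With your fingertips on top of it, gently roll the pin over the board until it lies straight along that line, centred over it, and leave it there at rest. Do not grasp, lift, or shove it from low down at its side, and leave the pastry cutter, the cup and the glass jar as they are.

Things in the scene. Friction and masses are not known exactly. Their poses are not given: they have to be found in the camera images.
- pin: One-piece wooden rolling pin, 0.3 kg. Barrel 50 mm in diameter, 130 mm long; at each end a handle 35 mm long, 20 mm thick; 200 mm overall. Origin on its axis at mid-length, 43 mm above the worktop; barrel's top 68 mm above it. x runs along the pin; y and z turn as it rolls. A finger on its top that travels sideways moves it by half the finger's travel, so use several short strokes.
- board: Light wooden pastry board, fixed, level, 220 mm (its x) by 360 mm (its y), 18 mm thick, top 18 mm above the worktop. Origin at the centre of its underside; z up. The pin rolls along the board's y axis. It grips the pin (no sliding) and resists rolling a little, so the pin stays where a finger leaves it.
- line_mid (a point): Middle of the dark wooden line, 4 mm wide, flush in the board's top, that runs along the board's x axis across its middle from edge to edge. Axes as the board's. (Two finer, paler lines near the board's ends are decoration.) The pin starts 80 to 120 mm to either side of it, nearly parallel to it.
- cutter: Round steel pastry cutter, an open ring 60 mm in diameter and 30 mm high, standing loose on the board 80 to 120 mm from the line, on the side where the pin is not. Origin at the centre of its underside. To be left alone.
- pink_cup: Pink cup with a handle, 84 mm in diameter, 101 mm high, loose on the worktop to the right of the board. Origin at the centre of its underside. To be left alone.
- glass_jar: Empty clear glass storage jar with a grey lid, 72 mm in diameter, 112 mm high, loose on the worktop to the left of the board. Origin at the centre of its underside. To be left alone.

How it is judged:
On the way, in this order (a step that is already met when the one before it is completed fails the run):
1. the fingers touch the pin from above (contact force between the fingers and pin above 0.3 N and height (world z) of the grasp point above 0.066 m), for 0.02 s.
2. the pin has rolled (turned about its axis by about 70 degrees or more) (angle between pin's own z axis and vertical above 1.2 rad), for 0.05 s.
At the end, for the whole second after the job is handed in: The pin lies at rest on the board, its middle within 12 mm of the line (across it) and within 50 mm of the line's middle (along it), parallel to the line within 0.15 rad; the cutter, cup and glass jar are within 12 mm of where they stood (y of pin in the frame of line_mid between -0.012 and 0.012 m and x of pin in the frame of line_mid between -0.05 and 0.05 m and angle between the x axis of pin and the x axis of board, either way round below 0.15 rad and z of pin in the frame of line_mid between 0.022 and 0.028 m and linear speed of pin below 0.01 m/s and angular speed of pin below 0.4 rad/s and distance of each of cutter, pink_cup, glass_jar from where it was at the start of the episode below 0.012 m); the robot touches nothing.
It fails at once if the pin is lifted off the board or falls off it (height (world z) of pin above 0.053 m or height (world z) of pin below 0.038 m).
It fails at once if the pin is touched low at its side or straddled (fingers on the pin with the TCP, which lies about 19 mm behind the fingertips, below the level of the pin's top) (contact force between the fingers and pin above 0.3 N and height (world z) of the grasp point below 0.066 m).
It fails at once if the pin is sent off faster than 0.3 m/s (linear speed of pin above 0.3 m/s).
It fails at once if the pin is pressed with more than 60 N (contact force between the fingers and pin above 60 N).
It fails at once if the cutter, cup or glass jar is moved by more than 12 mm (distance of any of cutter, pink_cup, glass_jar from where it was at the start of the episode above 0.012 m).
It also fails if it takes over 61 s, if anything falls off the work surface, if the arm or the gripper's body presses on something with over 40 N, if the wrist force passes 120 N, or if a joint passes its speed limit or range.

## Working session

There is one attempt and no reset: what is moved stays moved. The work goes in short steps, Python scripts to look and compute and a tool call to move; the robot and the scene stay as the last step left them, time stands still between calls to the robot, and variables do not carry over. Pictures are saved under pics/ and viewed, at most 10 in all, crops included, and the job is handed in when it is done.

Besides the shell and the picture viewer there is one more tool, called after "Call:" as a command line: name --pt "numbers of a row" for each row, then --argument value for the rest. jog_arm: Moves the arm, as the interface text tells. Its arguments: {"type":"object","properties":{"rows":{"type":"array"}},"required":["rows"]}

```bash
mkdir -p pics
python3 - <<'E'
from station import robot
import cv2,numpy as np
o=robot.get_obs();print({k:np.round(o[k],3) for k in('time','ee_pos','eef_rot','force','grip_width')})
for n in('scene','top'):
    im,d=robot.get_image(n);cv2.imwrite(f'pics/{n}0.png',im);np.save(n+'_d0.npy',d)
    c=robot.camera_info(n);print(n,np.round(c['camera_matrix'],1).tolist(),np.round(-c['R'].T@c['t'],3))
E
```

```text
{'time': np.float64(0.0), 'ee_pos': array([0.156, 0.656, 0.244]), 'eef_rot': array([ 3.118, -0.366, -0.   ]), 'force': array([ 0.786, -0.316, -0.096]), 'grip_width': np.float64(0.087)}
scene [[446.7, 0.0, 255.0], [0.0, 446.7, 190.4], [0.0, 0.0, 1.0]] [-0.071 -0.644  1.096]
top [[490.8, 0.0, 247.4], [0.0, 490.8, 195.8], [0.0, 0.0, 1.0]] [0.366 0.089 1.385]
```

View pics/top0.png

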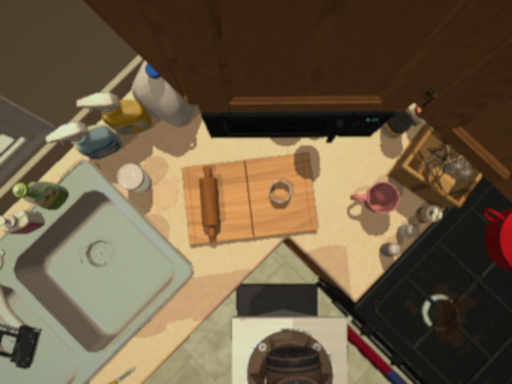

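View pics/scene0.png

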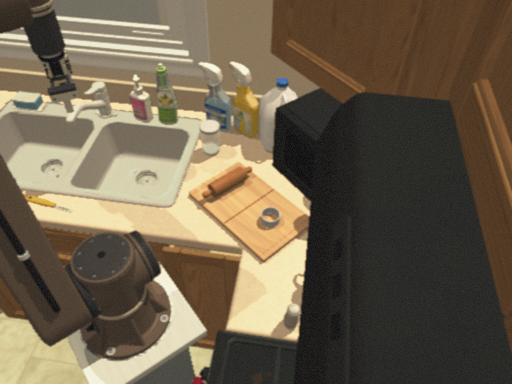

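The top view shows the pin from (208,168) to (211,240) and the dark line from (246,160) to (251,240). The cutter is at (280,193), the jar at (133,177) and the cup at (381,198).

```bash
cat > h.py <<'E'
from station import robot
import cv2,numpy as np
def ray(c,uv,z):
    K,R,t=c['camera_matrix'],np.array(c['R']),np.array(c['t'])
    o=-R.T@t; d=R.T@np.linalg.inv(K)@np.array([uv[0],uv[1],1.])
    return o+d*(z-o[2])/d[2]
def pix(c,X):
    p=c['camera_matrix']@(np.array(c['R'])@X+c['t']);return p[:2]/p[2]
def pinmask(im):
    h=cv2.cvtColor(im,cv2.COLOR_BGR2HSV)
    m=((h[...,0]<14)&(h[...,1]>120)&(h[...,2]>50)&(h[...,2]<185)).astype(np.uint8)
    r=np.zeros_like(m);r[150:250,180:320]=1
    return cv2.morphologyEx(m*r,cv2.MORPH_OPEN,np.ones((5,5)))
def pin(im,c):
    n,l,s,ce=cv2.connectedComponentsWithStats(pinmask(im))
    k=1+s[1:,4].argmax();ct,_=cv2.findContours((l==k).astype(np.uint8),0,2)
    rc=cv2.minAreaRect(ct[0]);b=cv2.boxPoints(rc)
    e=sorted([(b[i]+b[(i+1)%4])/2 for i in range(4)],key=lambda p:-np.linalg.norm(p-rc[0]))[:2]
    e=sorted(e,key=lambda p:p[1]);P=[ray(c,p,.043) for p in e]
    return s[k],rc,P[0],P[1]
E
python3 - <<'E'
from h import *
c=robot.camera_info('top');im,d=robot.get_image('top')
g=cv2.cvtColor(im,cv2.COLOR_BGR2HSV)
print(pin(im,c)[:2]);_,_,a,b=pin(im,c);print('pin',a,b,(a+b)/2,np.linalg.norm(a-b))
# dark line: per-row minimum of brightness near the seen line
G=im.astype(float).sum(2);pts=[]
for v in range(163,236):
    u0=246+(v-160)*5/80; us=np.arange(int(u0)-4,int(u0)+7);w=np.median(G[v,us])-G[v,us];w=np.clip(w-20,0,None)
    if w.sum()>0: pts.append(ray(c,((us*w).sum()/w.sum(),v),.018)[:2])
pts=np.array(pts,np.float32);vx,vy,x,y=cv2.fitLine(pts,cv2.DIST_HUBER,0,.01,.01).ravel();print('line',len(pts),vx,vy,x,y)
for uv in[(185,168),(308,153),(317,231),(190,245)]:print('corner',ray(c,uv,.018))
for n,z,uv in(('cutter',.03,(280,193)),('jar',.112,(131,177)),('cup',.101,(383,197))):print(n,ray(c,uv,z))
K=c['camera_matrix'];R=np.array(c['R']);v,u=np.mgrid[:384,:512]
P=np.stack([(u-K[0,2])/K[0,0]*d,(v-K[1,2])/K[1,1]*d,d],-1)-c['t'];W=P@R
for uv in[(300,122),(300,102),(220,125),(250,60),(290,330),(211,200)]:print(uv,W[uv[1],uv[0]].round(3))
big=cv2.resize(im[140:260,170:330],None,fx=5,fy=5,interpolation=2);mk=cv2.resize(pinmask(im)[140:260,170:330],None,fx=5,fy=5)
ct,_=cv2.findContours(mk,0,2);cv2.drawContours(big,ct,-1,(0,255,0),1)
cv2.imwrite('pics/c1.png',big[:600,:800])
E
```

```text
(array([200, 167,  19,  59, 788], dtype=int32), ((208.75099182128906, 196.0155792236328), (58.386077880859375, 16.093597412109375), 86.42366790771484))
pin [0.56535405 0.22519327 0.043     ] [0.40450548 0.21494845 0.043     ] [0.48492976 0.22007086 0.043     ] 0.1611745015990336
line 73 0.9937682 0.11146656 0.4808278 0.11065382
corner [0.56640519 0.28959543 0.018     ]
corner [ 0.60605313 -0.05674277  0.018     ]
corner [ 0.38724291 -0.07803981  0.018     ]
corner [0.35052967 0.27446039 0.018     ]
cutter [0.49260477 0.02372576 0.03      ]
jar [0.52996591 0.41771589 0.112     ]
cup [ 0.47349501 -0.24140346  0.101     ]
(300, 122) [ 0.656 -0.021  0.18 ]
(300, 102) [0.608 0.011 0.53 ]
(220, 125) [0.652 0.179 0.173]
(250, 60) [0.617 0.097 0.714]
(290, 330) [ 0.117 -0.     0.009]
(211, 200) [0.472 0.212 0.062]
```

View pics/c1.png

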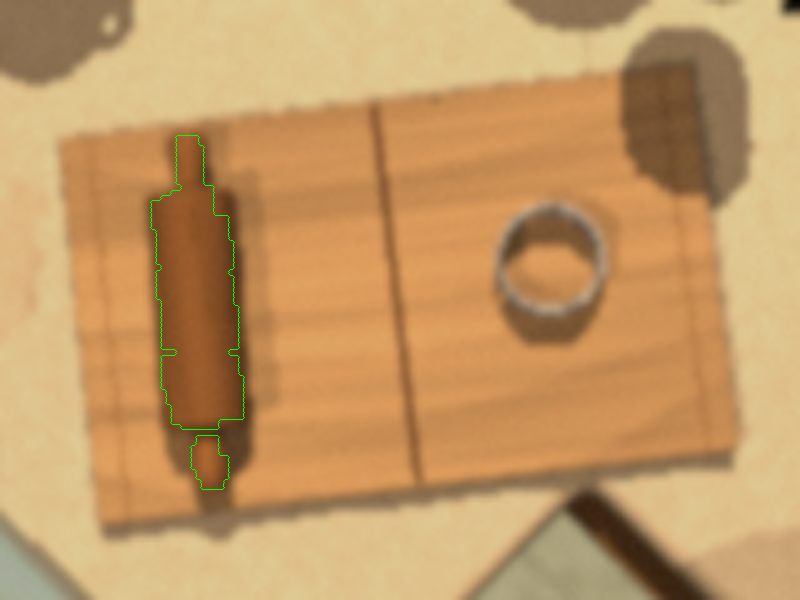

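The mask outlines the pin well. Its handle tips are at about (207.6,167) and (212,237.6), so its middle is at (209.8,202.3). I plan to press with both fingers half open and spread along the pin, using strokes of about 32 mm.

```bash
cat >> h.py <<'E'
from scipy.spatial.transform import Rotation as Ro
def row(p,yaw=None):
    "jog row (rad, mm) to world TCP p, tool x at world angle yaw, pointing down"
    o=robot.get_obs();R=Ro.from_rotvec(o['eef_rot']);s=R.inv().apply(np.array(p)-o['ee_pos'])*1e3
    w=np.zeros(3)
    if yaw is not None:
        T=Ro.from_matrix(np.array([[np.cos(yaw),np.sin(yaw),0],[np.sin(yaw),-np.cos(yaw),0],[0,0,-1]]))
        w=(R.inv()*T).as_rotvec()
    print(np.round(w,3),np.round(s,1))
E
python3 - <<'E'
from h import *
c=robot.camera_info('top');a=ray(c,(207.6,167),.043);b=ray(c,(212,237.6),.043);m=(a+b)/2
print(a,b,m,np.linalg.norm(a-b))
n=np.array([.1115,-.9938]);print('dist',([.4808,.1107]-m[:2])@n)
row([m[0],m[1]+.008,.13],np.arctan2(-1,.08))
E
```

```text
[0.56500225 0.22333832 0.043     ] [0.37057436 0.21101232 0.043     ] [0.46778831 0.21717532 0.043     ] 0.1948182054590543
dist 0.10726597674938874
[ 1.000e-03 -1.000e-03  1.257e+00] [402.9 347.1 115.1]
```

Call:
jog_arm --pt "0 0 1.257 403 347 40 0" --pt "0 0 1.257 403 347 40 0" --pt "0 0 1.257 403 347 40 0" --pt "0 0 1.257 403 347 40 0" --pt "0 0 1.257 403 347 40 0" --pt "0 0 1.257 403 347 40 0" --pt "0 0 1.257 403 347 40 0" --pt "0 0 1.257 403 347 40 0"

```text
time: 0.95
ee_pos: [0.3908, 0.3316, 0.2153]
eef_rot: [-2.362, 2.071, 0.0]
force: [1.6, -0.7, -0.5]
grip_width: 0.0443
grasp_force: 0.0
```

```bash
python3 -c "
from h import *
row([.468,.225,.13],np.arctan2(-1,.08))"
```

```text
[-0.     0.     0.051] [115.8 -62.6  85.3]
```

Call:
jog_arm --pt "0 0 0.05 116 -63 50 0" --pt "0 0 0.05 116 -63 85 0" --pt "0 0 0.05 116 -63 85 0" --pt "0 0 0.05 116 -63 85 0" --pt "0 0 0.05 116 -63 85 0" --pt "0 0 0.05 116 -63 85 0"

```text
time: 1.55
ee_pos: [0.4687, 0.2278, 0.131]
eef_rot: [-2.315, 2.122, -0.0]
force: [-0.1, 0.3, 0.5]
grip_width: 0.0437
grasp_force: 0.0
```

```bash
python3 -c "
from h import *
row([.468,.225,.09],np.arctan2(-1,.08));o=robot.get_obs();print(o['ee_pos'],o['force'],o['grip_width'])
im,d=robot.get_image('top');cv2.imwrite('pics/t2.png',im);im,d=robot.get_image('scene');cv2.imwrite('pics/s2.png',cv2.resize(im[100:300,150:350],None,fx=3,fy=3))"
```

```text
[-0.001  0.     0.007] [ 2.8  1.  41. ]
[0.46869498 0.22782359 0.131024  ] [-0.14229344  0.31718751  0.51294066] 0.04373186386679754
```

View pics/s2.png

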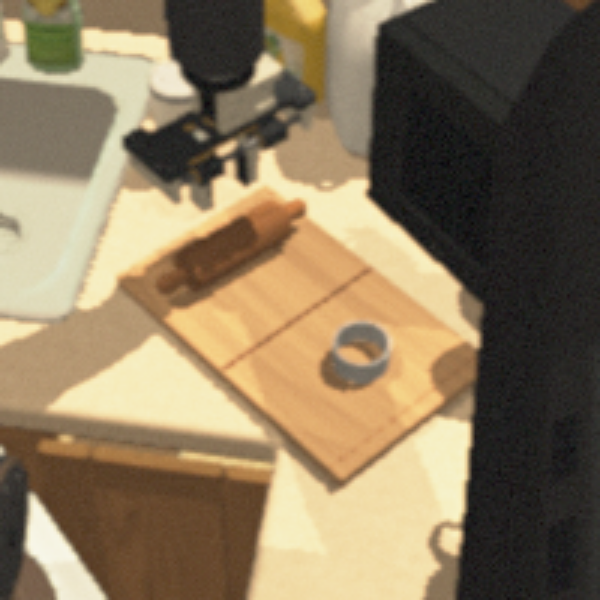

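The two fingertips, at crop (200,200) and (245,180), are lined up along the pin and above it. Next I lower them in small steps.

Call:
jog_arm --pt "0 0 0 3 1 20 0" --pt "0 0 0 3 1 38 0" --pt "0 0 0 3 1 41 0" --pt "0 0 0 3 1 41 0"

```text
time: 2.05
ee_pos: [0.4675, 0.2249, 0.0899]
eef_rot: [-2.317, 2.121, -0.0]
force: [0.2, 0.2, 0.5]
grip_width: 0.0438
grasp_force: 0.0
```

Call:
jog_arm --pt "0 0 0 0 0 1 0" --pt "0 0 0 0 0 2 0" --pt "0 0 0 0 0 2 0"

```text
time: 2.35
ee_pos: [0.4679, 0.2243, 0.0879]
eef_rot: [-2.315, 2.122, -0.0]
force: [0.5, -0.4, -0.0]
grip_width: 0.0436
grasp_force: 0.0
```

Call:
jog_arm --pt "0 0 0 0 0 1 0" --pt "0 0 0 0 0 2 0" --pt "0 0 0 0 0 2 0"

```text
time: 2.65
ee_pos: [0.468, 0.2243, 0.0867]
eef_rot: [-2.315, 2.122, -0.001]
force: [-4.4, 0.5, 12.8]
grip_width: 0.0439
grasp_force: 6.5
```

Call:
jog_arm --pt "0 0 0 3 0 0 0" --pt "0 0 0 8 0 0 0" --pt "0 0 0 13 0 0 0" --pt "0 0 0 18 0 0 0" --pt "0 0 0 23 0 0 0" --pt "0 0 0 28 0 0 0" --pt "0 0 0 30 0 0 0" --pt "0 0 0 30 0 0 0"

```text
time: 3.45
ee_pos: [0.4702, 0.1939, 0.0867]
eef_rot: [-2.316, 2.122, -0.0]
force: [-6.4, -1.1, 14.9]
grip_width: 0.0439
grasp_force: 7.6
```

```bash
python3 -c "
from h import *
im,d=robot.get_image('scene');cv2.imwrite('pics/s3.png',cv2.resize(im[150:270,170:330],None,fx=5,fy=5))"
```

```text
(no output)
```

View pics/s3.png

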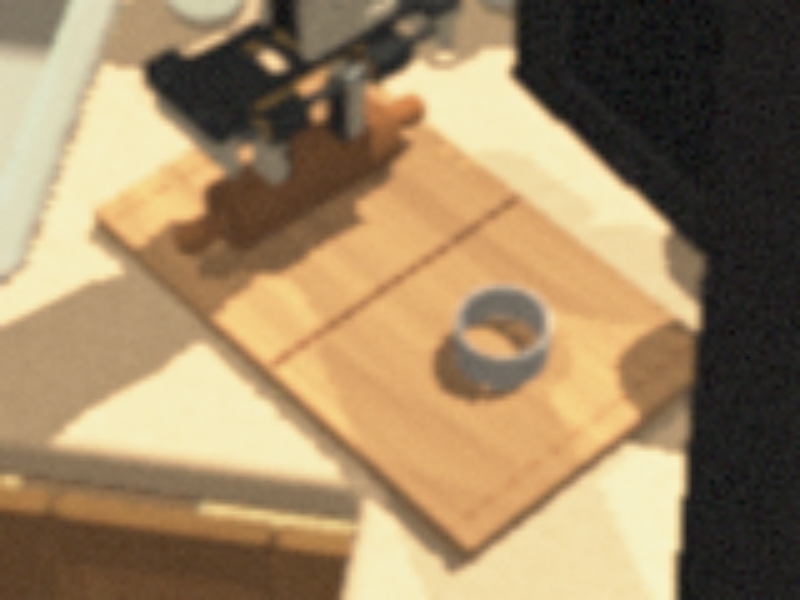

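The pin has rolled with the fingers still on top, and nothing else has been disturbed. I repeat the lift, back and stroke cycle.

Call:
jog_arm --pt "0 0 0 0 0 -8 0" --pt "0 0 0 -8 0 -8 0" --pt "0 0 0 -16 0 -8 0" --pt "0 0 0 -16 0 -4 0" --pt "0 0 0 -16 0 -1 0" --pt "0 0 0 -16 0 0 0" --pt "0 0 0 -16 0 0 0"

```text
time: 4.2
ee_pos: [0.469, 0.2105, 0.0865]
eef_rot: [-2.317, 2.121, -0.0]
force: [-7.4, 0.3, 17.3]
grip_width: 0.0441
grasp_force: 9.3
```

Call:
jog_arm --pt "0 0 0 4 0 0 0" --pt "0 0 0 9 0 0 0" --pt "0 0 0 14 0 0 0" --pt "0 0 0 19 0 0 0" --pt "0 0 0 24 0 0 0" --pt "0 0 0 29 0 0 0" --pt "0 0 0 32 0 0 0" --pt "0 0 0 32 0 0 0"

```text
time: 5.0
ee_pos: [0.4713, 0.1777, 0.0866]
eef_rot: [2.316, -2.122, 0.0]
force: [-10.0, -0.3, 22.6]
grip_width: 0.0437
grasp_force: 11.4
```

Call:
jog_arm --pt "0 0 0 0 0 -8 0" --pt "0 0 0 -8 0 -8 0" --pt "0 0 0 -16 0 -8 0" --pt "0 0 0 -16 0 -4 0" --pt "0 0 0 -16 0 -1 0" --pt "0 0 0 -16 0 0 0" --pt "0 0 0 -16 0 0 0"

```text
time: 5.7
ee_pos: [0.4703, 0.1945, 0.0864]
eef_rot: [-2.317, 2.121, -0.0]
force: [-7.0, 1.3, 18.9]
grip_width: 0.0436
grasp_force: 9.5
```

Call:
jog_arm --pt "0 0 0 4 0 0 0" --pt "0 0 0 9 0 0 0" --pt "0 0 0 14 0 0 0" --pt "0 0 0 19 0 0 0" --pt "0 0 0 24 0 0 0" --pt "0 0 0 29 0 0 0" --pt "0 0 0 32 0 0 0" --pt "0 0 0 32 0 0 0"

```text
time: 6.5
ee_pos: [0.4727, 0.1617, 0.0866]
eef_rot: [2.316, -2.122, 0.0]
force: [-9.4, -0.9, 24.4]
grip_width: 0.044
grasp_force: 12.1
```

```bash
python3 -c "
from h import *
im,d=robot.get_image('scene');cv2.imwrite('pics/s4.png',cv2.resize(im[150:270,170:330],None,fx=5,fy=5))
im,d=robot.get_image('top');cv2.imwrite('pics/t4.png',im)"
```

```text
(no output)
```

View pics/s4.png

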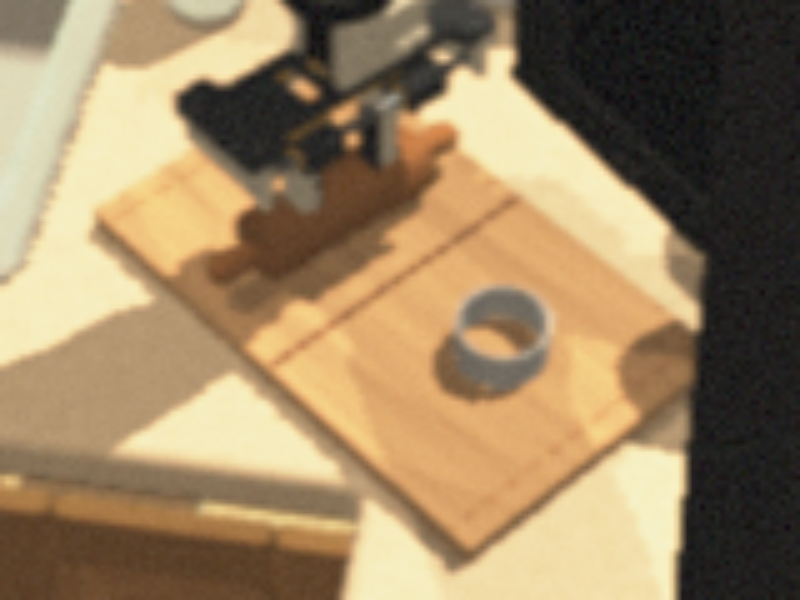

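The pin is rolling steadily at about 16 mm per stroke. I do three more strokes with a slightly lighter press.

Call:
jog_arm --pt "0 0 0 0 0 -8 0" --pt "0 0 0 -8 0 -8 0" --pt "0 0 0 -16 0 -8 0" --pt "0 0 0 -16 0 -4 0" --pt "0 0 0 -16 0 -1 0" --pt "0 0 0 -16 0 -0.5 0" --pt "0 0 0 -16 0 -0.5 0"

```text
time: 7.3
ee_pos: [0.4717, 0.1785, 0.0864]
eef_rot: [-2.317, 2.122, -0.0]
force: [-5.5, 0.3, 13.8]
grip_width: 0.0436
grasp_force: 7.1
```

Call:
jog_arm --pt "0 0 0 4 0 0 0" --pt "0 0 0 9 0 0 0" --pt "0 0 0 14 0 0 0" --pt "0 0 0 19 0 0 0" --pt "0 0 0 24 0 0 0" --pt "0 0 0 29 0 0 0" --pt "0 0 0 32 0 0 0" --pt "0 0 0 32 0 0 0"

```text
time: 8.1
ee_pos: [0.474, 0.1457, 0.0867]
eef_rot: [2.316, -2.122, 0.0]
force: [-7.3, -1.1, 20.0]
grip_width: 0.0437
grasp_force: 9.9
```

Call:
jog_arm --pt "0 0 0 0 0 -8 0" --pt "0 0 0 -8 0 -8 0" --pt "0 0 0 -16 0 -8 0" --pt "0 0 0 -16 0 -4 0" --pt "0 0 0 -16 0 -1 0" --pt "0 0 0 -16 0 0 0" --pt "0 0 0 -16 0 0 0"

```text
time: 8.8
ee_pos: [0.473, 0.1624, 0.0863]
eef_rot: [2.317, -2.122, 0.0]
force: [-5.4, 0.5, 13.1]
grip_width: 0.0436
grasp_force: 6.6
```

Call:
jog_arm --pt "0 0 0 4 0 0 0" --pt "0 0 0 9 0 0 0" --pt "0 0 0 14 0 0 0" --pt "0 0 0 19 0 0 0" --pt "0 0 0 24 0 0 0" --pt "0 0 0 29 0 0 0" --pt "0 0 0 32 0 0 0" --pt "0 0 0 32 0 0 0"

```text
time: 9.6
ee_pos: [0.4753, 0.1297, 0.0867]
eef_rot: [2.315, -2.122, 0.0]
force: [-9.2, -1.1, 19.8]
grip_width: 0.0436
grasp_force: 9.7
```

Call:
jog_arm --pt "0 0 0 0 0 -8 0" --pt "0 0 0 -8 0 -8 0" --pt "0 0 0 -16 0 -8 0" --pt "0 0 0 -16 0 -4 0" --pt "0 0 0 -16 0 -1 0" --pt "0 0 0 -16 0 -0.5 0" --pt "0 0 0 -16 0 -0.5 0"

```text
time: 10.3
ee_pos: [0.4744, 0.1464, 0.0864]
eef_rot: [2.316, -2.122, 0.0]
force: [-3.0, 0.5, 7.9]
grip_width: 0.044
grasp_force: 4.2
```

Call:
jog_arm --pt "0 0 0 4 0 0 0" --pt "0 0 0 9 0 0 0" --pt "0 0 0 14 0 0 0" --pt "0 0 0 19 0 0 0" --pt "0 0 0 24 0 0 0" --pt "0 0 0 29 0 0 0" --pt "0 0 0 32 0 0 0" --pt "0 0 0 32 0 0 0"

```text
time: 11.1
ee_pos: [0.4767, 0.1137, 0.0868]
eef_rot: [2.315, -2.122, -0.0]
force: [-5.6, -1.3, 14.5]
grip_width: 0.0436
grasp_force: 7.3
```

Call:
jog_arm --pt "0 0 0 0 0 -10 0" --pt "0 0 0 0 0 -40 0" --pt "0 0 0 -50 0 -90 0" --pt "0 0 0 -100 0 -100 0" --pt "0 0 0 -150 0 -100 0" --pt "0 0 0 -150 0 -100 0" --pt "0 0 0 -150 0 -100 0"

```text
time: 11.8
ee_pos: [0.464, 0.2662, 0.1863]
eef_rot: [-2.319, 2.119, -0.0]
force: [-1.0, -0.3, 0.2]
grip_width: 0.0438
grasp_force: 0.0
```

```bash
python3 -c "
from h import *
c=robot.camera_info('top');im,d=robot.get_image('top')
s,rc,a,b=pin(im,c);print(s,rc,a,b)
cv2.imwrite('pics/t5.png',cv2.resize(im[140:260,170:330],None,fx=5,fy=5))"
```

```text
[237 164  18  63 791] ((245.05149841308594, 194.9964599609375), (62.40349197387695, 15.790079116821289), 86.05481719970703) [0.57290844 0.1257233  0.043     ] [0.40124346 0.11481761 0.043     ]
```

View pics/t5.png

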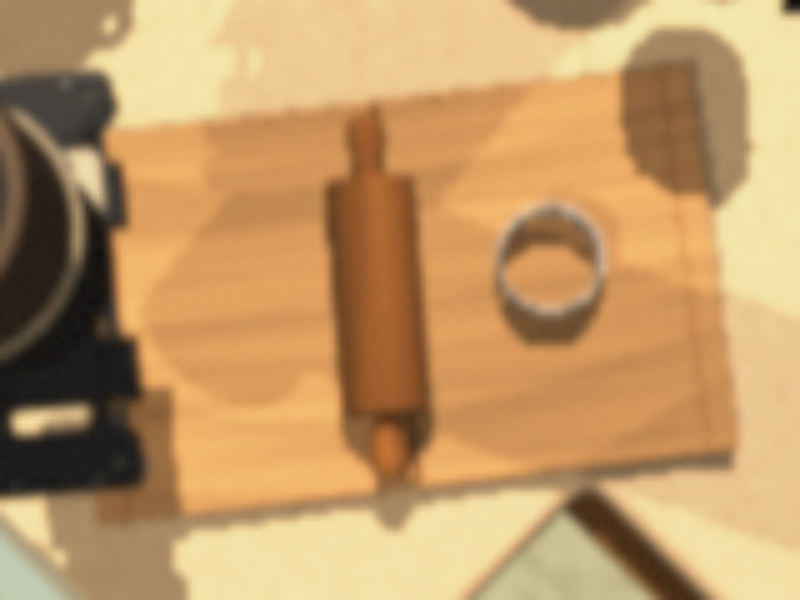

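The pin now lies at about y = 0.120 (barrel middle at crop (378,295)), and the line there is at y ≈ 0.111. About 9 mm remains, so one last short stroke of 18 mm will do.

```bash
python3 -c "
from h import *
row([.475,.1245,.09],np.arctan2(-1,.08))"
```

```text
[ 0.001 -0.001  0.009] [140.5   1.1  95.9]
```

Call:
jog_arm --pt "0 0 0 50 0 0 0" --pt "0 0 0 100 1 20 0" --pt "0 0 0 140 1 60 0" --pt "0 0 0 140 1 80 0" --pt "0 0 0 140 1 92 0" --pt "0 0 0 140 1 96 0" --pt "0 0 0 140 1 96 0"

```text
time: 12.55
ee_pos: [0.475, 0.1233, 0.0899]
eef_rot: [2.314, -2.123, -0.0]
force: [-0.3, 0.0, 0.7]
grip_width: 0.044
grasp_force: 0.0
```

Call:
jog_arm --pt "0 0 0 0 0 1 0" --pt "0 0 0 0 0 2 0" --pt "0 0 0 0 0 3 0" --pt "0 0 0 0 0 3.5 0" --pt "0 0 0 0 0 3.5 0"

```text
time: 13.05
ee_pos: [0.4754, 0.1245, 0.0871]
eef_rot: [-2.316, 2.122, -0.0]
force: [-0.3, 1.2, 0.8]
grip_width: 0.0435
grasp_force: 0.4
```

Call:
jog_arm --pt "0 0 0 0 0 0.5 0" --pt "0 0 0 0 0 0.7 0" --pt "0 0 0 4 0 0.7 0" --pt "0 0 0 8 0 0.7 0" --pt "0 0 0 12 0 0.7 0" --pt "0 0 0 16 0 0.7 0" --pt "0 0 0 18 0 0.7 0" --pt "0 0 0 18 0 0.7 0"

```text
time: 13.85
ee_pos: [0.4768, 0.1061, 0.0868]
eef_rot: [2.316, -2.123, 0.0]
force: [-4.5, -0.0, 9.9]
grip_width: 0.0435
grasp_force: 4.6
```

Call:
jog_arm --pt "0 0 0 0 0 0 0" --pt "0 0 0 0 0 -10 0" --pt "0 0 0 0 0 -40 0" --pt "0 0 0 -50 0 -90 0" --pt "0 0 0 -100 0 -100 0" --pt "0 0 0 -150 0 -100 0" --pt "0 0 0 -150 0 -100 0" --pt "0 0 0 -150 0 -100 0"

```text
time: 14.65
ee_pos: [0.4638, 0.2583, 0.1868]
eef_rot: [-2.318, 2.119, 0.0]
force: [-0.2, -1.1, 0.0]
grip_width: 0.0437
grasp_force: 0.0
```

```bash
python3 -c "
from h import *
c=robot.camera_info('top');im,d=robot.get_image('top')
s,rc,a,b=pin(im,c);print(s,rc,a,b)
n=np.array([-.1115,.9938])
for p in(a,b,(a+b)/2):print('across',(p[:2]-[.4808,.1107])@n)
cv2.imwrite('pics/t6.png',cv2.resize(im[140:260,170:330],None,fx=5,fy=5))"
```

```text
[240 164  18  59 813] ((248.34228515625, 193.02989196777344), (58.394248962402344, 16.119720458984375), 87.39744567871094) [0.57282808 0.11437043 0.043     ] [0.41191173 0.10801191 0.043     ]
across -0.006613461904463053
across 0.005009619185849082
across -0.0008019213593069854
```

View pics/t6.png

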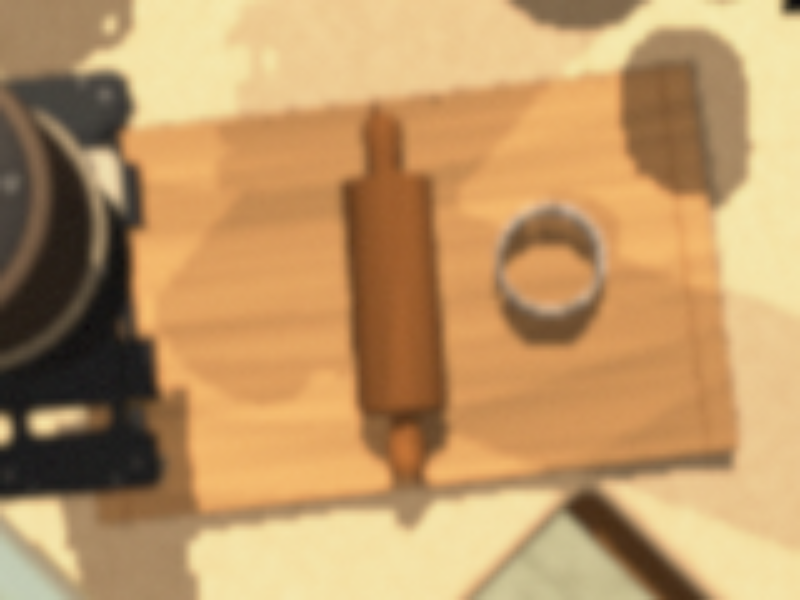

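The pin now covers the line. Its middle is at crop (396,295), roughly 1 mm from the line, and it is turned about 0.06–0.07 rad from it. The cutter has not moved and the arm is clear, so I hand in.

```bash
python3 -c "
from station import robot
print(robot.hand_in())"
```

```text
the job is handed in; nothing more can be done
None
```

I rolled the pin onto the line and handed the job in (the hand-in returned no verdict): on the last picture its middle is about 1 mm from the line, it is turned about 0.07 rad from it, the cutter has not moved, and I did not re-measure the cup and jar.

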